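# Move a hanging parts carrier over the end stops and latch it on the drying rail

## Task

Take the green-handled parts carrier off the wet rail by lifting it just over the rail's red end stop, carry it across the gap, hang it on the drying rail beyond that rail's own red stop, and slide it along until it presses the sprung buffer and the yellow catch snaps up behind it. Do it gently: do not knock the rails or ram the buffer to the end of its travel, and do not disturb the blue-handled carrier. Leave the green carrier hanging latched, and let go of it.

Things in the scene. Friction and masses are not known exactly. Their poses are not given: they have to be found in the camera images.
- carrier: GREEN-handled carrier, about 0.3 kg (varies), next to the red stop on rail 1. Origin: middle of its steel roof's underside, which rides on the rail's flat top. z up, y along the rail, x across. Roof 31 (x) x 40 (y) x 12 mm. A C-shaped hook: cheeks 40 mm long in y, inner faces at x -10.5 and +10.5; the -x one is a short lip down to z -20, the +x one goes down to the basket. Do not turn it end for end
- carrier_grip (a point): Middle of the carrier's green upright handle block, 39 mm above the carrier's origin: 16 (x) x 36 (y) x 56 mm tall; grip it from above, across x or y
- carrier_basket (a point): Middle of the rim of the carrier's white basket, 67 mm below its origin, under the rail. Basket 56 (x) x 80 (y) x 65 mm deep. So the carrier can be raised at most 45 mm before the rim meets the underside of a rail, and can leave or enter a rail only lengthwise, past the rail's end
- carrier_blue: Same carrier with a BLUE handle, hanging further in on rail 1; leave it alone. Same origin and axes
- rail1: Wet rail, fixed: aluminium bar 12 mm wide (x), 20 mm tall, flat top 200 mm above the table, post at its far end. Origin: on the table below the middle of its red end stop; the bar runs from there along its own +y for 270 mm
- rail1_stop (a point): Top middle of rail 1's red end stop: an upright plate 14 (x) x 6 (y) mm that rises 15 mm above the bar's top
- rail2: Drying rail, fixed: same bar, same height and stop. Origin: on the table below the middle of its red end stop; the bar runs from there along its own -y for 270 mm, away from rail 1; post at the far end. The rails are up to 80 mm out of line and 0.2 rad out of parallel. The bar's first 75 mm are free: hang the carrier there, its origin 25 to 50 mm from the stop
- rail2_stop (a point): Top middle of rail 2's red end stop, same size; 75 to 115 mm gap along y between the two stops. The parking catch is clamped further along rail 2; its place is not given: its steep face lies 95 to 150 mm from this stop
- pawl (a joint): Yellow catch on rail 2: a 19 mm ramp rising from the stop's side to 6 mm above the bar, then a steep face. The roof slides over it and pushes it down (a few N along the bar). 0 = fully up, grows as pressed (m, up to 0.009)
- buffer (a joint): Sprung buffer, black face (1 to 12 mm above the bar's top) 37 mm beyond the catch's steep face, blue housing 14 mm high. 0 = fully out, grows as pushed in (m): 2 N plus 1 N per mm, with up to 4.5 N of friction on top. The catch snaps up behind the roof at about 3 mm and holds it; a push of 10 N in all latches it. 10.5 mm (12.5 N plus friction) or more is rammed

How it is judged:
On the way, in this order (a step that is already met when the one before it is completed fails the run):
1. the green carrier is in the gap between the rails, raised at least 12 mm and at most 80 mm above its hanging height (y of carrier in the frame of rail1 below -0.015 m and y of carrier in the frame of rail2 above 0.015 m and height (world z) of carrier between 0.212 and 0.28 m), for 0.1 s.
2. it hangs on the drying rail, beyond its stop, with the buffer not yet pushed (x of carrier in the frame of rail2 between -0.007 and 0.007 m and z of carrier in the frame of rail2 between 0.196 and 0.204 m and y of carrier in the frame of rail2 below -0.02 m and contact force between carrier and rail2 above 0.3 N and value of joint buffer below 0.0007 m), for 0.1 s.
At the end, for the whole second after the job is handed in: The green carrier hangs on the drying rail (origin within 7 mm of the bar's middle line across it and 4 mm of the bar's top in height, upright within 0.08 rad, along the bar within 0.15 rad), at rest, latched: the catch is up (within 1.5 mm) and the buffer is held 1.2 to 6 mm in (x of carrier in the frame of rail2 between -0.007 and 0.007 m and z of carrier in the frame of rail2 between 0.196 and 0.204 m and y of carrier in the frame of rail2 below -0.02 m and value of joint buffer between 0.0012 and 0.006 m and value of joint pawl below 0.0015 m and angle between carrier's own z axis and vertical below 0.08 rad and linear speed of carrier below 0.02 m/s and angle between the y axis of carrier and the y axis of rail2, either way round below 0.15 rad); the robot touches nothing.
It fails at once if the buffer is rammed (10.5 mm in or more) (value of joint buffer above 0.0105 m).
It fails at once if the green carrier is pressed or knocked on rail 1 with over 60 N (contact force between carrier and rail1 above 60 N).
It fails at once if the green carrier is pressed or knocked on rail 2 with over 60 N (contact force between carrier and rail2 above 60 N).
It fails at once if the blue carrier is moved by more than 10 mm (distance of carrier_blue from where it was at the start of the episode above 0.01 m).
It also fails if it takes over 72 s, if anything falls off the work surface, if the arm or the gripper's body presses on something with over 40 N, if the wrist force passes 120 N, or if a joint passes its speed limit or range.

## Robot

A 7-joint arm with a two-finger parallel gripper is mounted at the origin on the work surface. World frame = base frame: x ahead of the robot, y to its left, z up, the work surface at z = 0. Lengths are in m, angles in rad, forces in N, time in s.
With the tool pointing down it reaches from about 0.425 to 1.025 m from the base axis. Payload 9.4 kg.
Tool frame: the origin (TCP) lies midway between the tips of the shut fingers; the grasp point (between the pads) lies 19 mm behind it; z points along the fingers, y is the direction in which the jaws open and shut (so a half turn about z gives the same grasp; the last joint's range is limited). The gripper opens to 85 mm and grips with 20 to 120 N. Pads are 22 mm wide; open, the fingers measure 114 mm over their backs; the gripper's body (76 mm by 85 mm) begins 54 mm behind the grasp point. The pads swing forward as they close: fully open they stand 13 mm farther back than shut.
Start: joints at [-1.379, 0.599, -0.003, 1.599, 0.002, 0.943, -0.08], TCP at [0.193, 0.699, 0.231] pointing down, gripper open.
Joint ranges: [-2.57, 2.57], [-0.35, 1.97], [-1.29, 1.29], [0.11, 2.56], [-1.05, 4.19], [0.11, 1.86], [-2.63, 2.63]. Speed limits (rad/s): [2.22, 2.22, 3.01, 3.01, 3.14, 3.14, 3.14].

## Interface

Orientations are given as a unit quaternion [w, x, y, z].
In Python, from plant import bot gives the robot as it stands. The module is installed in compiled form; this text tells all that it offers.
- The arm moves only by the tool send_rows, never from a script. Its arguments are lists of equal length, an entry for each row: "slide": the shift along the tool's x, y, z in mm, a list of three; "twist": the turn, a rotation vector about the tool's x, y, z in rad, a list of three; "claw": the closure, from 0 (fully open) to 1 (shut). A call has 1 to 10 rows; each row shifts and turns the commanded pose from where the row before left it, along the tool's axes as they then stand; what a row does not reach is not made up. A row lasts 1/8 s, in which the tool goes at most 62.5 mm and 10.7 degrees, less where a joint would pass 70% of its speed; a pose out of reach is approached as far as the arm can. A call is refused whole if a number of a shift passes 62.5 or a number of a turn 0.188, either way. A call with a gripper value outside its range is refused whole. The fingers move at their own pace and stop on an object; the grip force is fixed at half the most. Time passes only in rows, so rows that do not move let the fingers close. It gives the time, the measured TCP pose, the force and the opening at its end, in the units of the state.
- bot.read_state(): the state, without advancing time (a new reading comes with each control period).
- bot.snapshot(name): name is "side" or "top" or "wrist"; returns a dict with "pixels" (400x640x3 uint8, blue, green, red), "fx", "fy", "cx", "cy" (pixels), "D" ([k1, k2, p1, p2, k3] as OpenCV has them; the pictures are not rectified), "position" and "rotation" of the camera in the world. Camera axes: x right, y up, looking along -z (the intrinsics and any distortion apply to the point x, -y, -z); pixel columns grow to the right and rows downward; lengths in m; the calibration is good to about 2 mm. A picture is of the moment at which its call begins. There is no depth.
- bot.sign_off(): hands the job in, once; it reports no verdict.
The state is a dict: "time_s": time; "joints": joint angles; "joint_velocities": joint speeds; "joint_torque": joint torques, N m; "position": TCP position; "tcp_rot": TCP orientation; "ft_force": force on the tool from outside, world axes, zero at the start; "torque": the same for the moment, N m; "grip_width": opening from 0.0 (shut) to 1.0 (fully open).
Only numpy, scipy, OpenCV 4.12 (cv2) and the standard library are available. Lean on these libraries where they do the work, as an engineer would, in place of code of your own. Each camera call takes 0.05 s, during which the arm holds its last target.

## Working session

There is one attempt and no reset: what is moved stays moved. The work goes in short steps, Python scripts to look and compute and a tool call to move; the robot and the scene stay as the last step left them, time stands still between calls to the robot, and variables do not carry over. Pictures are saved under pics/ and viewed, and the job is handed in when it is done.

Besides the shell and the picture viewer there is one more tool, called after "Request:" as name(argument=value, ...) on one line, values as JSON. send_rows: Moves the arm, as the interface text tells. Its arguments: {"type":"object","properties":{"slide":{"type":"array"},"twist":{"type":"array"},"claw":{"type":"array"}},"required":["slide","twist","claw"]}

```bash
mkdir -p pics; python3 - <<'E'
from plant import bot
import cv2
print(bot.read_state())
for n in("side","top","wrist"):
    s=bot.snapshot(n); cv2.imwrite(f"pics/{n}0.png",s["pixels"])
    print(n,{k:(v.tolist() if hasattr(v,'tolist') else v) for k,v in s.items() if k!="pixels"})
E
```

```text
{'time_s': 0.0, 'joints': array([-1.37868238,  0.60017859, -0.00253822,  1.60014211,  0.00178813,
        0.94289068, -0.07981419]), 'joint_velocities': array([ 0.00083848,  0.00072803, -0.00037125, -0.00064038,  0.0005766 ,
        0.00044356,  0.0005901 ]), 'joint_torque': array([-3.34090519e-04, -7.76420903e+01,  1.56508002e+00, -2.58016026e+01,
        1.24304471e-02,  8.77518469e-03,  5.25898565e-05]), 'position': array([0.19244079, 0.6984962 , 0.23037403]), 'tcp_rot': array([-3.81967858e-05,  1.33986164e-01,  9.90982873e-01, -8.07357594e-04]), 'ft_force': array([-0.04345769,  0.09290081,  0.47451893]), 'torque': array([-0.00446158,  0.00950444, -0.02605613]), 'grip_width': 1.0005596374883194}
side {'fx': 388.954975229078, 'fy': 388.954975229078, 'cx': 315.0092058528856, 'cy': 193.31010140170562, 'D': [0.026561682282014245, 0.0, 0.0, 0.0, 0.0], 'position': [0.20607855512277948, -0.43377747150983725, 0.6754051184468938], 'rotation': [0.8679743417794509, 0.3916962697929508, -0.13398119290137825, -0.2743056947851077]}
top {'fx': 447.48172669265097, 'fy': 447.48172669265097, 'cx': 323.1694581214263, 'cy': 196.3001832621651, 'D': [-0.0862802094033955, 0.0, 0.0, 0.0, 0.0], 'position': [0.46281098294382045, 0.01699566060951204, 1.0309123226590255], 'rotation': [-0.705396621567776, -0.03364417513796077, 0.03191163592952537, 0.7072943681752001]}
wrist {'fx': 286.9832460163451, 'fy': 286.9832460163451, 'cx': 321.56436017715504, 'cy': 195.75133661835906, 'D': [-0.03230557992954244, 0.0, 0.0, 0.0, 0.0], 'position': [0.1217699903008131, 0.7178329484386193, 0.3728978414911082], 'rotation': [0.7870108891384693, -0.11589339381665299, -0.08744681753484294, 0.5996129049229695]}
```

View pics/side0.png

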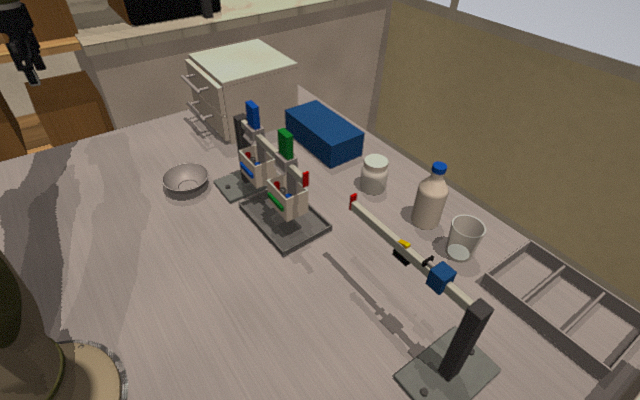

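View pics/top0.png

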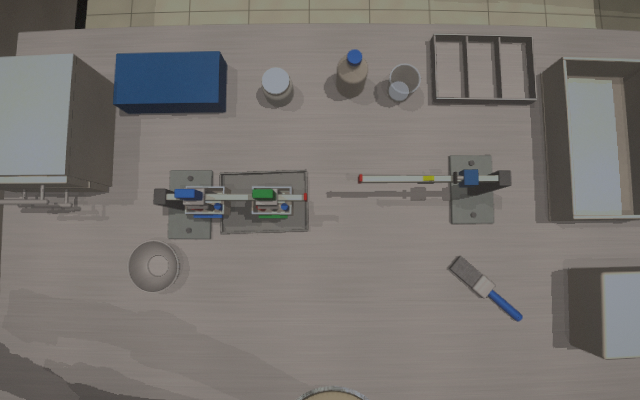

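View pics/wrist0.png

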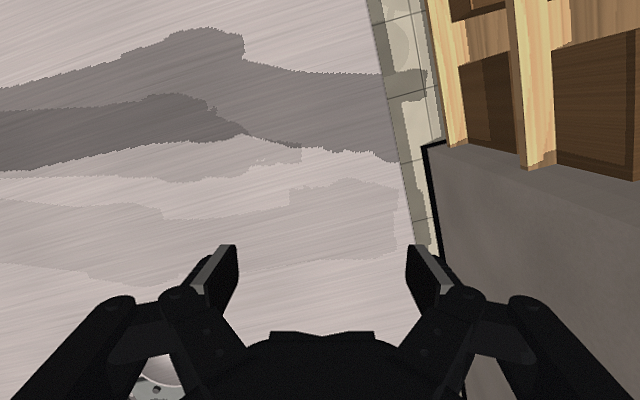

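The side view shows the green handle at (286,142), rail 2's stop at (353,199), the yellow catch at (404,244) and the blue buffer housing at (440,277). In the top view rail 1's stop is at (306,197), the green handle at (263,195) and rail 2's stop at (360,178). I'll enlarge these to measure them.

```bash
python3 - <<'E'
import cv2
t=cv2.imread("pics/top0.png"); s=cv2.imread("pics/side0.png")
cv2.imwrite("pics/t1.png",cv2.resize(t[165:225,150:310],None,fx=5,fy=5,interpolation=cv2.INTER_CUBIC))
cv2.imwrite("pics/t2.png",cv2.resize(t[150:230,350:515],None,fx=4.8,fy=4.8,interpolation=cv2.INTER_CUBIC))
cv2.imwrite("pics/s1.png",cv2.resize(s[95:235,225:325],None,fx=4,fy=4,interpolation=cv2.INTER_CUBIC))
cv2.imwrite("pics/s2.png",cv2.resize(s[185:325,340:500],None,fx=4,fy=4,interpolation=cv2.INTER_CUBIC))
E
```

```text
(no output)
```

View pics/t1.png

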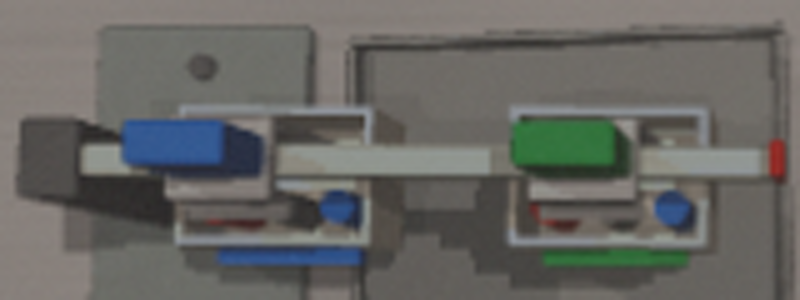

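View pics/t2.png

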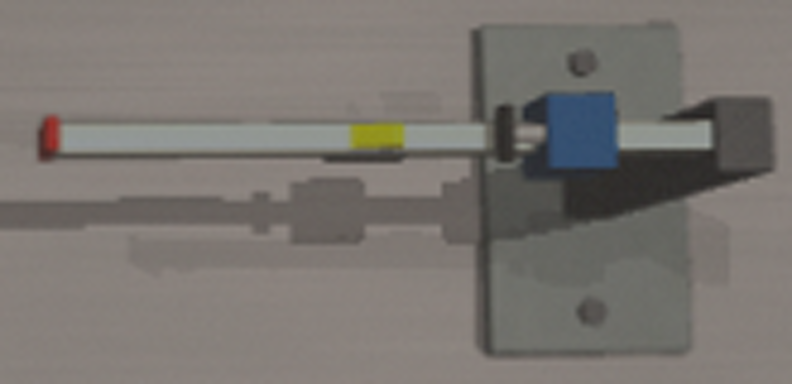

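View pics/s1.png

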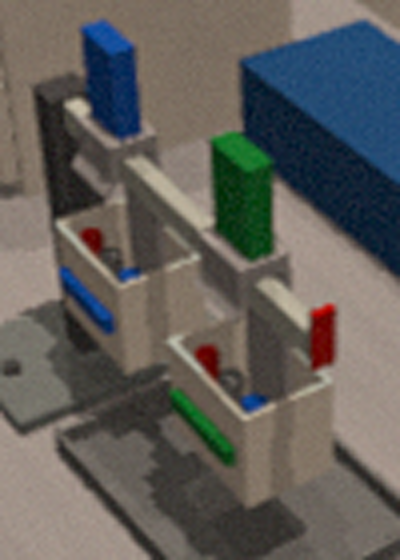

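View pics/s2.png

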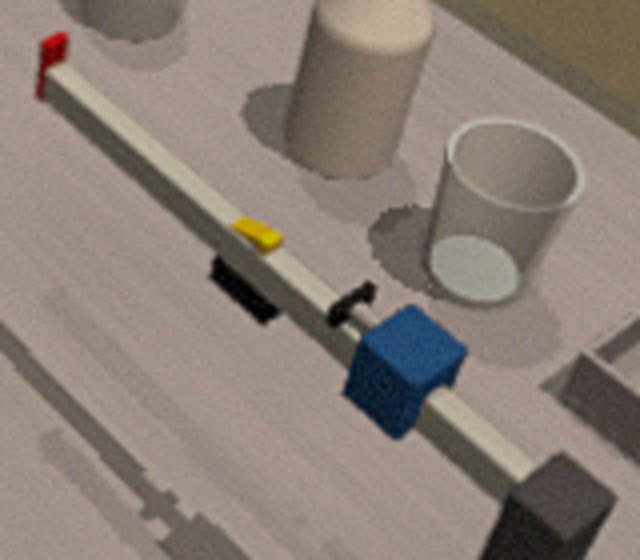

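```bash
cat > h.py <<'E'
import numpy as np, cv2
def K(s): return np.array([[s["fx"],0,s["cx"]],[0,s["fy"],s["cy"]],[0,0,1.]])
def rot(s):
    r=np.array(s["rotation"],float)
    if r.size==4:
        from scipy.spatial.transform import Rotation as R
        return R.from_quat([r[1],r[2],r[3],r[0]]).as_matrix()
    return r.reshape(3,3)
F=np.diag([1.,-1,-1])
def onplane(s,uv,z):
    p=cv2.undistortPoints(np.array(uv,float).reshape(-1,1,2),K(s),np.array(s["D"],float)).reshape(-1,2)
    d=np.c_[p,np.ones(len(p))]@F@rot(s).T   # rows: R F d
    C=np.array(s["position"]); t=(z-C[2])/d[:,2]
    return C+t[:,None]*d
def proj(s,P):
    P=np.asarray(P,float).reshape(-1,3)
    M=F@rot(s).T; rv=cv2.Rodrigues(M)[0]; t=-M@np.array(s["position"])
    return cv2.projectPoints(P,rv,t,K(s),np.array(s["D"],float))[0].reshape(-1,2)
E
cat > cams.py <<'E'
top={'fx': 447.48172669265097, 'fy': 447.48172669265097, 'cx': 323.1694581214263, 'cy': 196.3001832621651, 'D': [-0.0862802094033955, 0.0, 0.0, 0.0, 0.0], 'position': [0.46281098294382045, 0.01699566060951204, 1.0309123226590255], 'rotation': [-0.705396621567776, -0.03364417513796077, 0.03191163592952537, 0.7072943681752001]}
side={'fx': 388.954975229078, 'fy': 388.954975229078, 'cx': 315.0092058528856, 'cy': 193.31010140170562, 'D': [0.026561682282014245, 0.0, 0.0, 0.0, 0.0], 'position': [0.20607855512277948, -0.43377747150983725, 0.6754051184468938], 'rotation': [0.8679743417794509, 0.3916962697929508, -0.13398119290137825, -0.2743056947851077]}
E
python3 - <<'E'
from h import *; from cams import *
def c1(p): return [(p[0]+.5)/5-.5+150,(p[1]+.5)/5-.5+165]
def c2(p): return [(p[0]+.5)/4.8-.5+350,(p[1]+.5)/4.8-.5+150]
def d1(p): return [(p[0]+.5)/4-.5+225,(p[1]+.5)/4-.5+95]
def d2(p): return [(p[0]+.5)/4-.5+340,(p[1]+.5)/4-.5+185]
def show(n,s,c,p,z): print(n,(onplane(s,[c(p)],z)[0]*1000).round(1))
show("stop1",top,c1,(778,158),.215)
show("bar1 near stop",top,c1,(760,163),.2); show("bar1 near post",top,c1,(90,160),.2); show("bar1 mid",top,c1,(440,160),.2)
for p in[(513,121),(612,121),(513,165),(612,165)]: show("greentop",top,c1,p,.267)
for p in[(530,200),(634,200),(634,118)]: show("roof",top,c1,p,.212)
show("stop2",top,c2,(52,135),.215)
show("bar2 near stop",top,c2,(75,137),.2); show("bar2 end",top,c2,(700,135.5),.2)
show("catch steep",top,c2,(404,135),.206); show("catch low",top,c2,(351,135),.2);show("buf face",top,c2,(496,134),.206)
show("S stop1",side,d1,(322,309),.215); show("S stop2",side,d2,(54,40),.215)
show("S steep",side,d2,(278,242),.206);show("S buf",side,d2,(345,302),.206)
for p in[(212,145),(240,132),(270,158),(243,172)]: show("S green",side,d1,p,.267)
E
```

```text
stop1 [539.   51.8 215. ]
bar1 near stop [538.5  59.2 200. ]
bar1 near post [540.4 312.4 200. ]
bar1 mid [540.  179.1 200. ]
greentop [547.2 140.9 267. ]
greentop [547.1 106.7 267. ]
greentop [532.  140.7 267. ]
greentop [531.9 106.6 267. ]
roof [524.  143.2 212. ]
roof [523.9 104.9 212. ]
roof [554.2 105.1 212. ]
stop2 [572.8 -49.7 215. ]
bar2 near stop [574.  -59.9 200. ]
bar2 end [ 574.3 -307.7  200. ]
catch steep [ 573.8 -187.7  206. ]
catch low [ 574.6 -168.3  200. ]
buf face [ 574.2 -224.   206. ]
S stop1 [540.3  52.7 215. ]
S stop2 [574.  -50.6 215. ]
S steep [ 576.7 -188.2  206. ]
S buf [ 575.7 -224.5  206. ]
S green [531.6 134.9 267. ]
S green [549.3 137.4 267. ]
S green [548.7 109.4 267. ]
S green [531.3 106.3 267. ]
```

Request:
send_rows(slide=[[0,0,-50],[0,0,-50],[0,0,0]], twist=[[0,0,-0.134],[0,0,-0.134],[0,0,0]], claw=[0,0,0])

```text
time_s: 0.52
position: [0.1931, 0.7006, 0.3359]
tcp_rot: [0.001, -0.0, 1.0, 0.004]
ft_force: [0.4, 0.5, -0.8]
grip_width: 0.999
```

Request:
send_rows(slide=[[-20,-34,0],[-29,-48,0],[-29,-48,0],[-29,-48,0],[-29,-48,0],[-29,-48,0],[-29,-48,0],[-29,-48,0],[-29,-48,0],[-29,-48,0]], twist=[[0,0,0],[0,0,0],[0,0,0],[0,0,0],[0,0,0],[0,0,0],[0,0,0],[0,0,0],[0,0,0],[0,0,0]], claw=[0,0,0,0,0,0,0,0,0,0])

```text
time_s: 1.78
position: [0.4735, 0.2308, 0.3306]
tcp_rot: [-0.0, 0.001, 1.0, -0.0]
ft_force: [0.8, 0.4, -1.0]
grip_width: 1.003
```

Request:
send_rows(slide=[[-29,-48,0],[-20,-34,0],[0,0,0],[0,0,0]], twist=[[0,0,0],[0,0,0],[0,0,0],[0,0,0]], claw=[0,0,0,0])

```text
time_s: 2.28
position: [0.5215, 0.1512, 0.3306]
tcp_rot: [-0.001, 0.001, 1.0, -0.0]
ft_force: [0.1, 0.7, -0.3]
grip_width: 1.0
```

```bash
python3 - <<'E'
from plant import bot
import cv2
s=bot.snapshot("wrist"); cv2.imwrite("pics/w1.png",s["pixels"]); st=bot.read_state();print(st["position"],st["tcp_rot"],st["joints"])
E
```

```text
[0.52140076 0.15170865 0.33077982] [-5.04132116e-04 -1.11341623e-04  9.99999865e-01  6.23870341e-05] [-0.46068153  0.27295995  0.09463477  1.89944287 -0.03143727  0.97147752
  1.2192485 ]
```

View pics/w1.png

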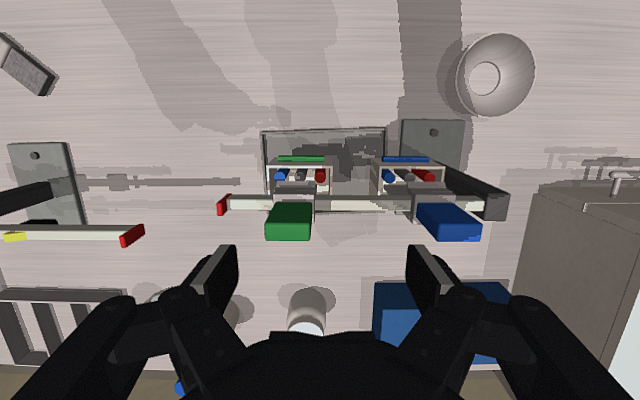

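```bash
python3 - <<'E'
from plant import bot
import cv2
from h import *
s=bot.snapshot("wrist")
im=s["pixels"]; hsv=cv2.cvtColor(im,cv2.COLOR_BGR2HSV)
P=np.array([[.540+dx,.124+dy,.267] for dx,dy in((8,18),(-8,18),(-8,-18),(8,-18))for _ in[0]],float) if 0 else np.array([[.5395+dx/1000,.1238+dy/1000,.267] for dx,dy in((8,18),(-8,18),(-8,-18),(8,-18))])
u=proj(s,P); print(u.round(1))
u2=proj(s,[[.5395,.052,.215],[.574,-.050,.215],[.574,-.188,.206]]);print(u2.round(1))
cv2.polylines(im,[u.round().astype(int)],1,(255,0,255),1)
for q in u2: cv2.circle(im,tuple(int(v) for v in q.round()),1,(255,0,255),-1)
cv2.imwrite("pics/w2.png",cv2.resize(im[180:260,0:360],None,fx=2.2,fy=2.2,interpolation=cv2.INTER_CUBIC))
E
```

```text
[[309.4 241.6]
 [309.1 222.7]
 [262.6 222.6]
 [263.8 241.5]]
[[217.7 209.9]
 [121.1 242.1]
 [  2.8 237.1]]
```

View pics/w2.png

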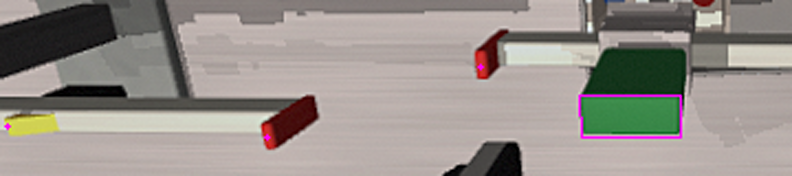

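Request:
send_rows(slide=[[-9,-14,0],[-9.5,-13.5,0],[0,0,20],[0,0,30],[0,0,30],[0,0,20],[0,0,10],[0,0,0],[0,0,0]], twist=[[0,0,0],[0,0,0],[0,0,0],[0,0,0],[0,0,0],[0,0,0],[0,0,0],[0,0,0],[0,0,0]], claw=[0,0,0,0,0,0,0,0,0])

```text
time_s: 3.5
position: [0.5412, 0.1231, 0.222]
tcp_rot: [0.001, 0.001, 1.0, 0.0]
ft_force: [-0.0, 0.5, 0.2]
grip_width: 1.002
```

```bash
python3 - <<'E'
from plant import bot
import cv2
a=bot.snapshot("side")["pixels"][60:240,200:360]; b=bot.snapshot("top")["pixels"][120:260,150:330]
cv2.imwrite("pics/a1.png",cv2.resize(a,None,fx=3.3,fy=3.3)); cv2.imwrite("pics/b1.png",cv2.resize(b,None,fx=3.5,fy=3.5))
E
```

```text
(no output)
```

View pics/a1.png

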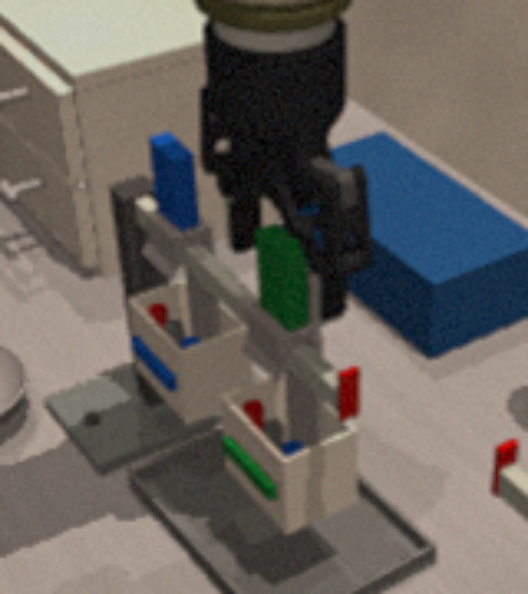

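View pics/b1.png

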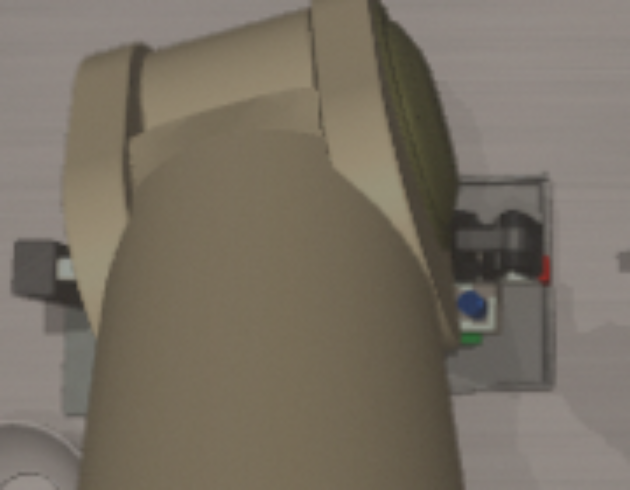

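The fingers straddle the green handle at about (282,275) in the side crop, and they clear the blue carrier and the red stop. Closing now.

Request:
send_rows(slide=[[0,1,0],[0,0,0],[0,0,0],[0,0,0],[0,0,0],[0,0,0]], twist=[[0,0,0],[0,0,0],[0,0,0],[0,0,0],[0,0,0],[0,0,0]], claw=[0.3,0.5,1,1,1,1])

```text
time_s: 4.35
position: [0.5407, 0.1242, 0.2216]
tcp_rot: [0.0, 0.0, 1.0, 0.0]
ft_force: [-1.1, 0.0, 5.2]
grip_width: 0.409
```

Request:
send_rows(slide=[[0,0,0],[0,0,0],[0,0,-3],[0,0,-5],[0,0,-5],[0,0,-5],[0,0,-5],[0,0,0],[0,0,0]], twist=[[0,0,0],[0,0,0],[0,0,0],[0,0,0],[0,0,0],[0,0,0],[0,0,0],[0,0,0],[0,0,0]], claw=[1,1,1,1,1,1,1,1,1])

```text
time_s: 5.48
position: [0.5405, 0.1242, 0.2442]
tcp_rot: [-0.0, 0.0, 1.0, -0.0]
ft_force: [-0.7, -0.1, -3.8]
grip_width: 0.413
```

```bash
python3 - <<'E'
from plant import bot
import cv2
a=bot.snapshot("side")["pixels"][60:240,200:360]; b=bot.snapshot("wrist")["pixels"]
cv2.imwrite("pics/a2.png",cv2.resize(a,None,fx=3.3,fy=3.3)); cv2.imwrite("pics/w3.png",b)
E
```

```text
(no output)
```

View pics/a2.png

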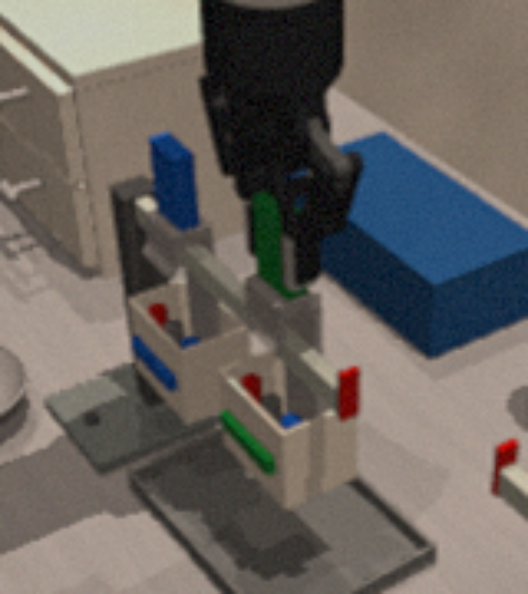

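View pics/w3.png

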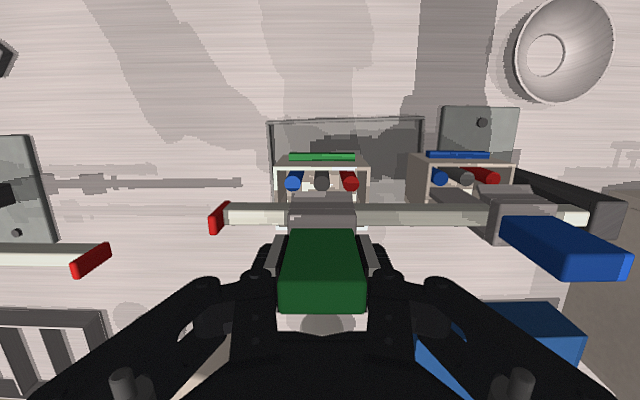

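Request:
send_rows(slide=[[0,0,-2.5],[1,-6,0],[0,-10,0],[0,-14,0],[0,-14,0],[0,-14,0],[0,-14,0],[0,-14,0],[0,-14,0],[0,-10,0]], twist=[[0,0,0],[0,0,0],[0,0,0],[0,0,0],[0,0,0],[0,0,0],[0,0,0],[0,0,0],[0,0,0],[0,0,0]], claw=[1,1,1,1,1,1,1,1,1,1])

```text
time_s: 6.82
position: [0.5395, 0.0131, 0.2468]
tcp_rot: [0.0, 0.001, 1.0, -0.0]
ft_force: [0.1, -0.1, -3.4]
grip_width: 0.414
```

Request:
send_rows(slide=[[0,-6,0],[0,-3,0],[0,0,0],[0,0,0]], twist=[[0,0,0],[0,0,0],[0,0,0],[0,0,0]], claw=[1,1,1,1])

```text
time_s: 7.32
position: [0.5395, 0.0056, 0.2468]
tcp_rot: [0.0, 0.0, 1.0, 0.0]
ft_force: [-1.0, -0.3, -3.9]
grip_width: 0.412
```

```bash
python3 - <<'E'
from plant import bot
import cv2
a=bot.snapshot("side")["pixels"][60:300,200:480]; b=bot.snapshot("wrist")["pixels"]; c=bot.snapshot("top")["pixels"][120:260,240:440]
cv2.imwrite("pics/a3.png",cv2.resize(a,None,fx=2.4,fy=2.4)); cv2.imwrite("pics/w4.png",b);cv2.imwrite("pics/b3.png",cv2.resize(c,None,fx=3,fy=3))
E
```

```text
(no output)
```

View pics/a3.png

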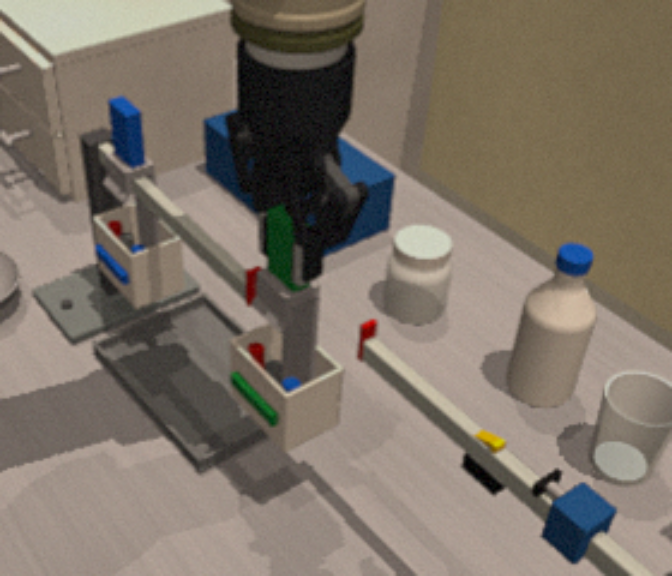

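View pics/w4.png

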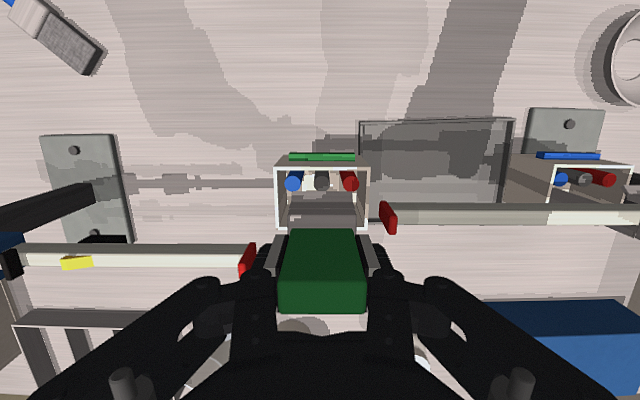

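View pics/b3.png

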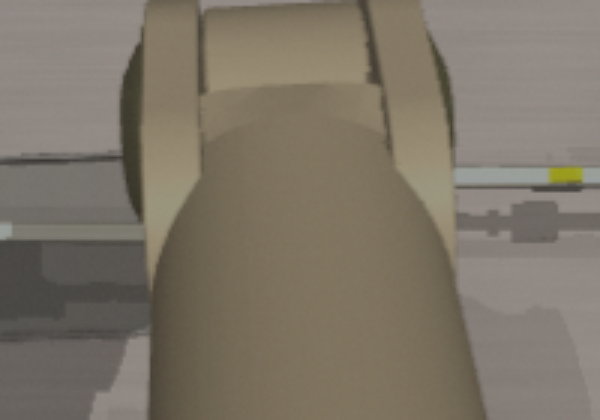

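```bash
python3 - <<'E'
from plant import bot
from h import *
s=bot.snapshot("wrist")
print((onplane(s,[(280,277),(363,277),(277,312),(367,312)],.292)*1000).round(1))
c=np.array([.539,.0055,.2252])
for n,dx,dy,dz in(("t",8,18,67),("t",-8,18,67),("t",-8,-18,67),("t",8,-18,67)):
    print(proj(s,c+np.array([dx,dy,dz])/1000).round(1))
print("stop2",proj(s,[.574,-.0505,.215]).round(1),"stop1",proj(s,[.5395,.052,.215]).round(1),proj(s,[.574,-.188,.206]).round(1))
im=s["pixels"]; cv2.imwrite("pics/w5.png",cv2.resize(im[180:330,200:440],None,fx=3.2,fy=3.2,interpolation=cv2.INTER_CUBIC))
E
```

```text
[[528.2 -10.9 292. ]
 [528.2  21.3 292. ]
 [544.5 -12.8 292. ]
 [544.5  23.6 292. ]]
[[366.5 317.4]]
[[368.4 283.5]]
[[276.1 283.5]]
[[278.1 317.4]]
stop2 [[241.1 272.6]] stop1 [[392.8 226.5]] [[ 61.1 264.1]]
```

View pics/w5.png

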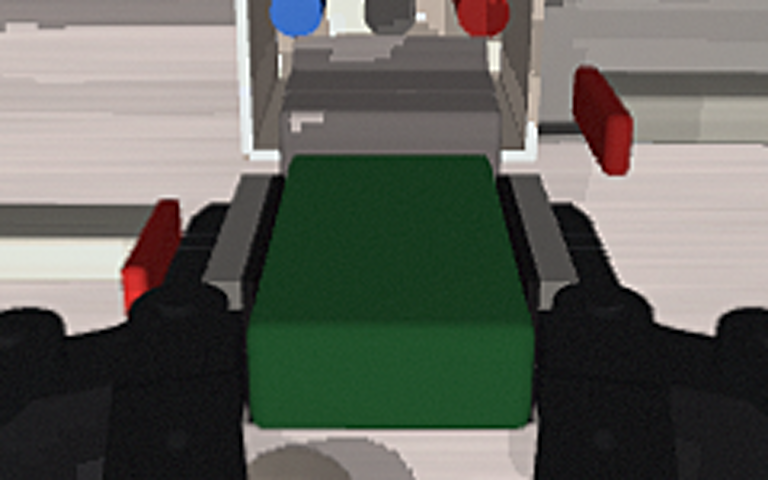

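Request:
send_rows(slide=[[-6,0,0],[-10,0,0],[-10,0,0],[-7,0,0],[-3,0,0],[0,0,0],[0,0,0]], twist=[[0,0,0],[0,0,0],[0,0,0],[0,0,0],[0,0,0],[0,0,0],[0,0,0]], claw=[1,1,1,1,1,1,1])

```text
time_s: 8.4
position: [0.5752, 0.0051, 0.2468]
tcp_rot: [-0.0, 0.0, 1.0, -0.0]
ft_force: [0.2, 0.5, -3.5]
grip_width: 0.412
```

```bash
python3 - <<'E'
from plant import bot
from h import *
st=bot.read_state(); t=st["position"]; print(t,st["tcp_rot"])
w=bot.snapshot("wrist"); s=bot.snapshot("side")
def box(im,cam,lo,hi,col,cc):
    P=np.array([[x,y,z] for x in(lo[0],hi[0]) for y in(lo[1],hi[1]) for z in(lo[2],hi[2])])/1000+cc
    u=proj(cam,P)
    for i in range(8):
        for b in(1,2,4):
            j=i^b
            if j>i: cv2.line(im,tuple(int(v*256) for v in u[i]),tuple(int(v*256) for v in u[j]),col,1,cv2.LINE_AA,8)
for nm,cam,(r0,r1,c0,c1),f in(("w6",w,(180,330,200,440),3.2),("a6",s,(120,260,260,400),4)):
    im=cam["pixels"].copy(); raw=im.copy()
    c=np.array([.574,t[1],.2252])
    box(im,cam,(-8,-18,11),(8,18,67),(255,0,255),c)
    box(im,cam,(-15.5,-20,0),(15.5,20,12),(255,255,0),c)
    box(im,cam,(-7,-3,-15),(7,3,0),(0,255,255),np.array([.574,-.0505,.215]))
    o=np.hstack([raw[r0:r1,c0:c1],im[r0:r1,c0:c1]]) if nm=="a6" else im[r0:r1,c0:c1]
    cv2.imwrite(f"pics/{nm}.png",cv2.resize(o,None,fx=2.85 if nm=="a6" else f,fy=2.85 if nm=="a6" else f,interpolation=cv2.INTER_CUBIC))
E
```

```text
[0.57520892 0.00513607 0.24678366] [-1.10740885e-04  3.98161015e-04  9.99999915e-01 -9.18394213e-06]
```

View pics/w6.png

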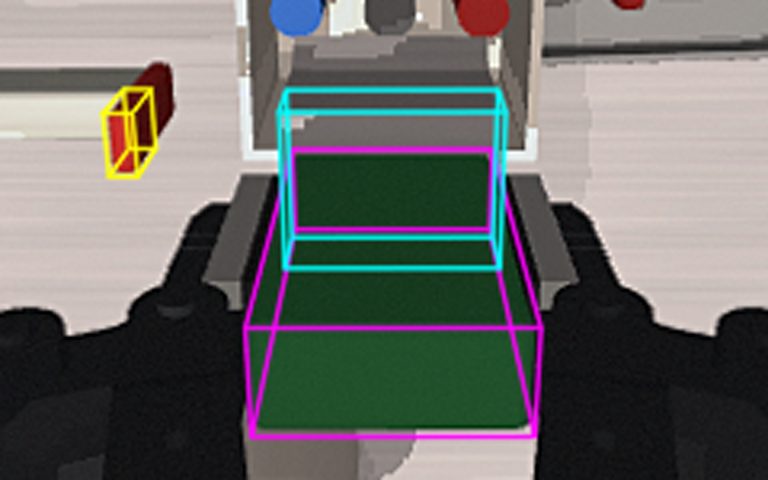

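View pics/a6.png

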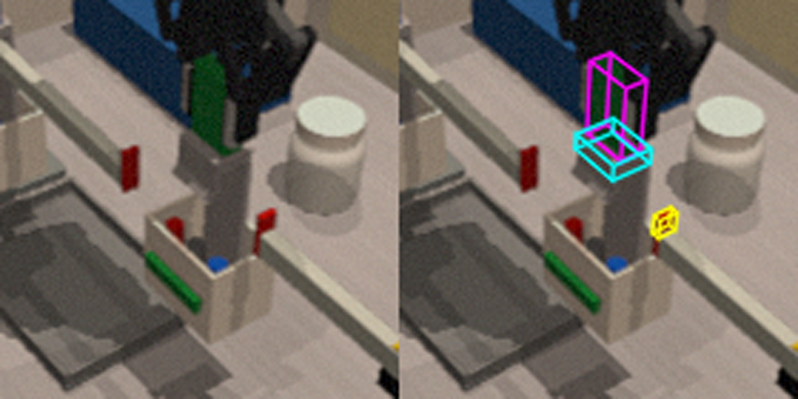

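Request:
send_rows(slide=[[0,-6,0],[0,-10,0],[0,-10,0],[0,-10,0],[0,-10,0],[0,-10,0],[0,-12,0],[0,-12,0],[0,-10,0],[0,-4,0]], twist=[[0,0,0],[0,0,0],[0,0,0],[0,0,0],[0,0,0],[0,0,0],[0,0,0],[0,0,0],[0,0,0],[0,0,0]], claw=[1,1,1,1,1,1,1,1,1,1])

```text
time_s: 9.75
position: [0.5754, -0.0898, 0.2468]
tcp_rot: [0.0, 0.001, 1.0, -0.0]
ft_force: [0.1, -0.8, -4.0]
grip_width: 0.416
```

Request:
send_rows(slide=[[0,0,0],[0,0,0]], twist=[[0,0,0],[0,0,0]], claw=[1,1])

```text
time_s: 10.0
position: [0.5754, -0.0883, 0.2468]
tcp_rot: [-0.0, 0.0, 1.0, 0.0]
ft_force: [-0.2, -0.1, -3.0]
grip_width: 0.412
```

```bash
python3 - <<'E'
from plant import bot
import cv2
a=bot.snapshot("side")["pixels"][110:310,300:480]; b=bot.snapshot("wrist")["pixels"][150:330,160:480]
cv2.imwrite("pics/a7.png",cv2.resize(a,None,fx=3,fy=3)); cv2.imwrite("pics/w7.png",cv2.resize(b,None,fx=2.4,fy=2.4))
E
```

```text
(no output)
```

View pics/a7.png

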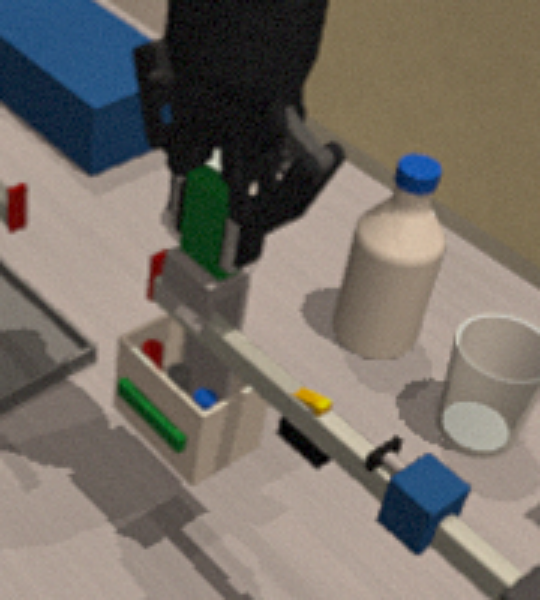

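View pics/w7.png

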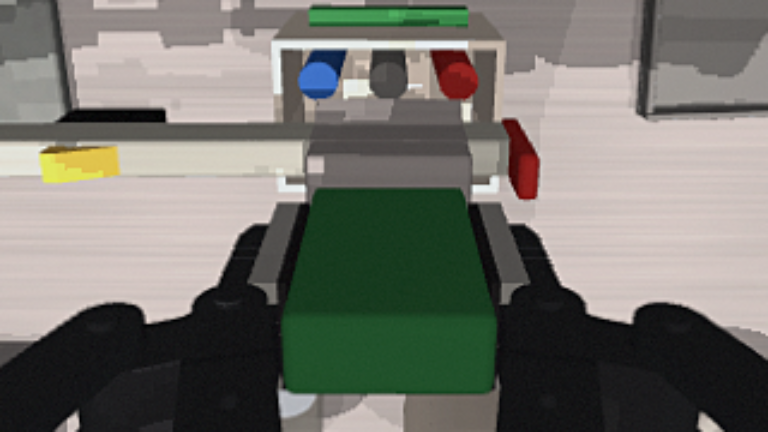

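The side crop shows the roof at (205,285) over the bar, past the red stop at (158,275). The wrist view shows the bar running through the hook. Lowering now.

Request:
send_rows(slide=[[0,0,4],[0,0,6],[0,0,6],[0,0,4],[0,0,2],[0,0,1],[0,0,0]], twist=[[0,0,0],[0,0,0],[0,0,0],[0,0,0],[0,0,0],[0,0,0],[0,0,0]], claw=[1,1,1,1,1,1,1])

```text
time_s: 10.98
position: [0.5755, -0.0888, 0.2239]
tcp_rot: [0.0, 0.0, 1.0, -0.0]
ft_force: [-0.3, -0.2, -3.6]
grip_width: 0.414
```

Request:
send_rows(slide=[[0,0,1],[0,0,0.5],[0,0,0]], twist=[[0,0,0],[0,0,0],[0,0,0]], claw=[1,1,1])

```text
time_s: 11.35
position: [0.5754, -0.0888, 0.2223]
tcp_rot: [0.0, 0.0, 1.0, -0.0]
ft_force: [1.0, 0.4, -3.9]
grip_width: 0.411
```

Request:
send_rows(slide=[[0,0,0.5],[0,0,0.5],[0,0,0]], twist=[[0,0,0],[0,0,0],[0,0,0]], claw=[1,1,1])

```text
time_s: 11.72
position: [0.5755, -0.0889, 0.2216]
tcp_rot: [0.0, 0.0, 1.0, 0.0]
ft_force: [-1.8, 0.8, 1.5]
grip_width: 0.412
```

Request:
send_rows(slide=[[0,0,0],[0,-3,0],[0,-6,0],[0,-8,0],[0,-8,0],[0,-8,0],[0,-8,0],[0,-6,0],[0,-3,0],[0,0,0]], twist=[[0,0,0],[0,0,0],[0,0,0],[0,0,0],[0,0,0],[0,0,0],[0,0,0],[0,0,0],[0,0,0],[0,0,0]], claw=[1,1,1,1,1,1,1,1,1,1])

```text
time_s: 12.98
position: [0.5757, -0.1398, 0.2216]
tcp_rot: [0.0, 0.001, 1.0, -0.0]
ft_force: [0.6, 2.2, 5.2]
grip_width: 0.412
```

```bash
python3 - <<'E'
from plant import bot
import cv2
a=bot.snapshot("side")["pixels"][110:310,300:480]; b=bot.snapshot("wrist")["pixels"][150:330,160:480]
cv2.imwrite("pics/a8.png",cv2.resize(a,None,fx=3,fy=3)); cv2.imwrite("pics/w8.png",cv2.resize(b,None,fx=2.4,fy=2.4))
print(bot.read_state()["position"],bot.read_state()["ft_force"],bot.read_state()["joints"])
E
```

```text
[ 0.57564989 -0.13982622  0.22161975] [0.23721601 2.33929172 5.28613544] [ 0.05604502  0.45230902  0.12284877  1.92730778 -0.07695287  0.7654539
  1.79132796]
```

View pics/a8.png

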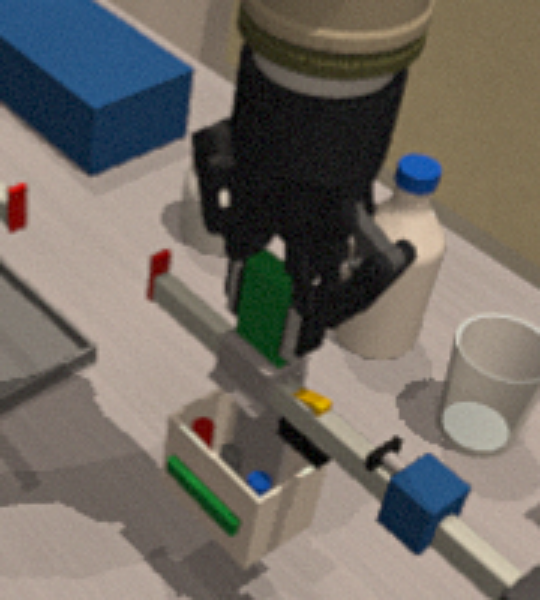

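View pics/w8.png

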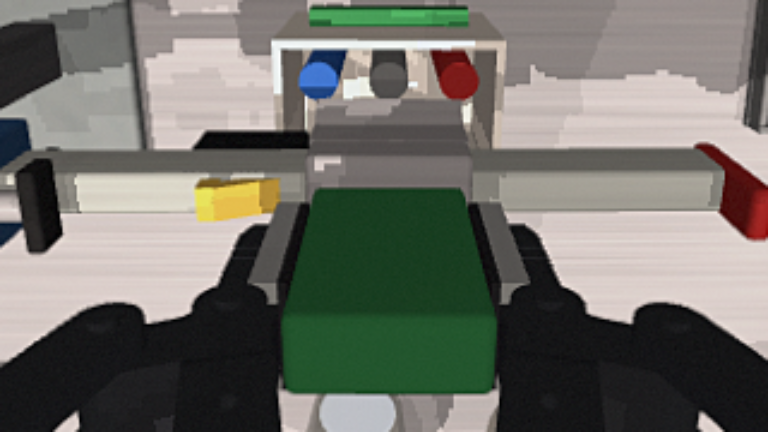

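The roof sits on the bar with its front edge just before the yellow catch. Friction along the bar is about 2 N. Continuing slowly over the catch.

Request:
send_rows(slide=[[0,-3,0],[0,-4,0],[0,-4,0],[0,-4,0],[0,-4,0],[0,-4,0],[0,-3,0],[0,0,0]], twist=[[0,0,0],[0,0,0],[0,0,0],[0,0,0],[0,0,0],[0,0,0],[0,0,0],[0,0,0]], claw=[1,1,1,1,1,1,1,1])

```text
time_s: 14.08
position: [0.5756, -0.1656, 0.2216]
tcp_rot: [0.0, 0.001, 1.0, -0.0]
ft_force: [0.2, 3.0, 5.1]
grip_width: 0.414
```

Request:
send_rows(slide=[[0,-3,0],[0,-4,0],[0,-4,0],[0,-4,0],[0,-4,0],[0,-3,0],[0,-3,0],[0,0,0]], twist=[[0,0,0],[0,0,0],[0,0,0],[0,0,0],[0,0,0],[0,0,0],[0,0,0],[0,0,0]], claw=[1,1,1,1,1,1,1,1])

```text
time_s: 15.08
position: [0.5755, -0.1906, 0.2216]
tcp_rot: [0.0, 0.001, 1.0, -0.0]
ft_force: [-0.0, 2.9, 6.5]
grip_width: 0.413
```

```bash
python3 - <<'E'
from plant import bot
import cv2
a=bot.snapshot("side")["pixels"][140:340,320:500]; b=bot.snapshot("wrist")["pixels"][150:330,160:480]
cv2.imwrite("pics/a9.png",cv2.resize(a,None,fx=3,fy=3,interpolation=cv2.INTER_CUBIC)); cv2.imwrite("pics/w9.png",cv2.resize(b,None,fx=2.4,fy=2.4))
E
```

```text
(no output)
```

View pics/a9.png

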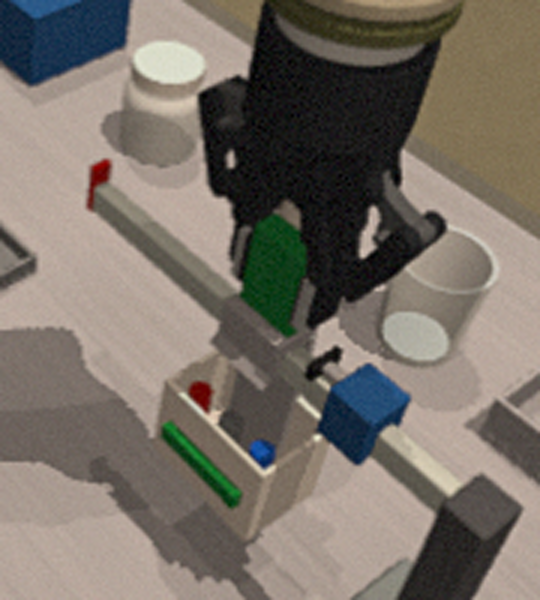

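View pics/w9.png

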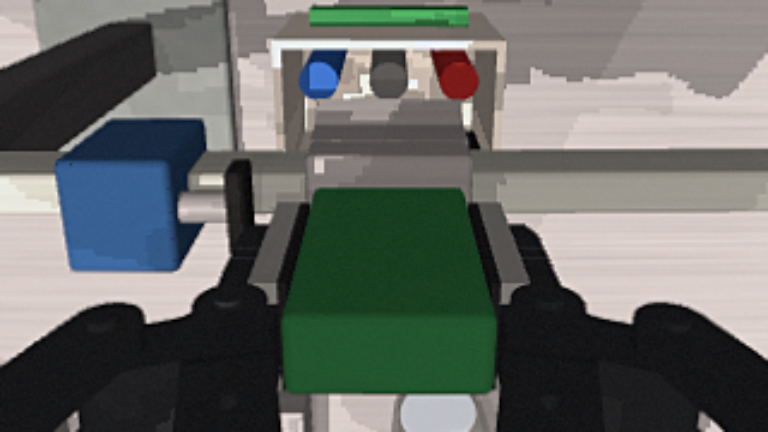

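Request:
send_rows(slide=[[0,-3,0],[0,-3,0],[0,-3,0],[0,-1,0],[0,0,0]], twist=[[0,0,0],[0,0,0],[0,0,0],[0,0,0],[0,0,0]], claw=[1,1,1,1,1])

```text
time_s: 15.8
position: [0.5755, -0.2003, 0.2216]
tcp_rot: [0.0, 0.001, 1.0, 0.0]
ft_force: [-0.4, 4.1, 6.0]
grip_width: 0.415
```

Request:
send_rows(slide=[[0,-1,0],[0,-1,0],[0,0,0]], twist=[[0,0,0],[0,0,0],[0,0,0]], claw=[1,1,1])

```text
time_s: 16.18
position: [0.5755, -0.2021, 0.2216]
tcp_rot: [0.0, 0.001, 1.0, 0.0]
ft_force: [0.3, 4.4, 6.4]
grip_width: 0.412
```

Request:
send_rows(slide=[[0,-1,0],[0,-1,0],[0,0,0]], twist=[[0,0,0],[0,0,0],[0,0,0]], claw=[1,1,1])

```text
time_s: 16.55
position: [0.5755, -0.2041, 0.2216]
tcp_rot: [0.0, 0.001, 1.0, 0.0]
ft_force: [-1.1, 4.4, 5.4]
grip_width: 0.41
```

Request:
send_rows(slide=[[0,-1,0],[0,0,0]], twist=[[0,0,0],[0,0,0]], claw=[1,1])

```text
time_s: 16.8
position: [0.5755, -0.2051, 0.2216]
tcp_rot: [0.0, 0.001, 1.0, 0.0]
ft_force: [-1.1, 5.2, 6.6]
grip_width: 0.414
```

Request:
send_rows(slide=[[0,-1,0],[0,0,0]], twist=[[0,0,0],[0,0,0]], claw=[1,1])

```text
time_s: 17.05
position: [0.5755, -0.2055, 0.2216]
tcp_rot: [0.0, 0.0, 1.0, 0.001]
ft_force: [-0.4, 6.1, 6.3]
grip_width: 0.416
```

Request:
send_rows(slide=[[0,-1,0],[0,0,0]], twist=[[0,0,0],[0,0,0]], claw=[1,1])

```text
time_s: 17.3
position: [0.5755, -0.2061, 0.2216]
tcp_rot: [0.0, 0.0, 1.0, 0.001]
ft_force: [-1.0, 7.6, 8.0]
grip_width: 0.412
```

Request:
send_rows(slide=[[0,-1,0],[0,0,0]], twist=[[0,0,0],[0,0,0]], claw=[1,1])

```text
time_s: 17.55
position: [0.5755, -0.2069, 0.2216]
tcp_rot: [0.0, 0.0, 1.0, 0.001]
ft_force: [-0.4, 8.0, 7.4]
grip_width: 0.415
```

```bash
cat > look.py <<'E'
import sys
from plant import bot
import cv2
k=sys.argv[1]
a=bot.snapshot("side")["pixels"][200:320,360:500]; b=bot.snapshot("wrist")["pixels"][180:300,160:480]
cv2.imwrite(f"pics/a{k}.png",cv2.resize(a,None,fx=4.5,fy=4.5,interpolation=cv2.INTER_CUBIC)); cv2.imwrite(f"pics/w{k}.png",cv2.resize(b,None,fx=2.5,fy=2.5,interpolation=cv2.INTER_CUBIC))
s=bot.read_state();print(s["position"],s["ft_force"],s["time_s"])
E
python3 look.py 10
```

```text
[ 0.57548111 -0.20685539  0.22159795] [-0.29578732  7.99969824  7.52887807] 17.65
```

View pics/a10.png

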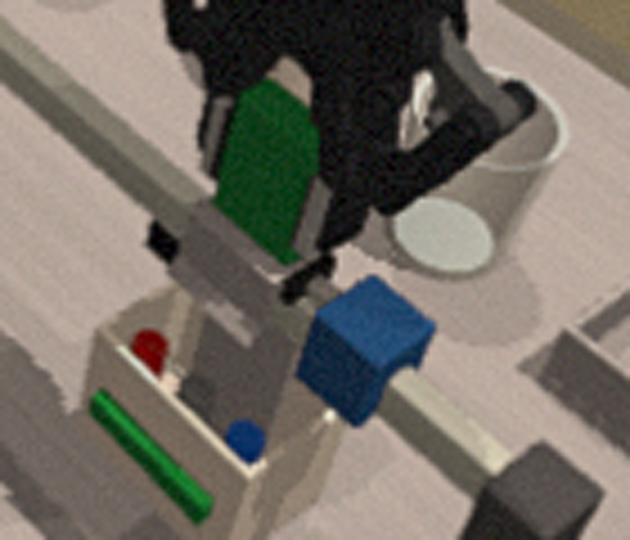

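View pics/w10.png

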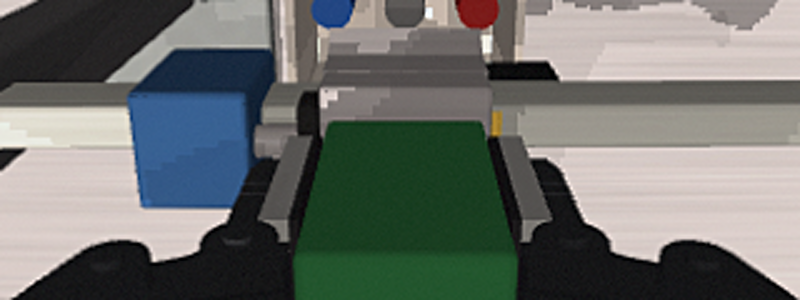

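Contact started near y = -0.205, and the buffer is about 2 mm in. The yellow catch is just showing behind the roof at (495,123) in the wrist crop. Continuing in 1 mm steps.

Request:
send_rows(slide=[[0,-1,0],[0,0,0]], twist=[[0,0,0],[0,0,0]], claw=[1,1])

```text
time_s: 17.9
position: [0.5755, -0.2076, 0.2216]
tcp_rot: [0.0, -0.0, 1.0, 0.001]
ft_force: [-0.4, 9.1, 7.6]
grip_width: 0.414
```

Request:
send_rows(slide=[[0,-1,0],[0,0,0]], twist=[[0,0,0],[0,0,0]], claw=[1,1])

```text
time_s: 18.15
position: [0.5755, -0.2084, 0.2216]
tcp_rot: [-0.0, -0.0, 1.0, 0.001]
ft_force: [-0.6, 9.7, 8.0]
grip_width: 0.412
```

```bash
python3 look.py 11
```

```text
[ 0.57547062 -0.20835516  0.22159758] [-0.48611131 10.18273066  7.80315783] 18.25
```

View pics/w11.png

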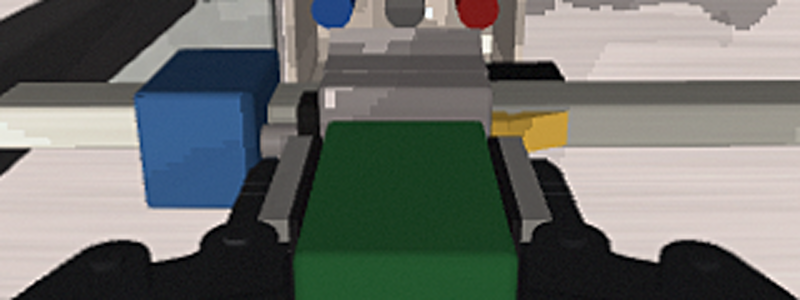

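View pics/a11.png

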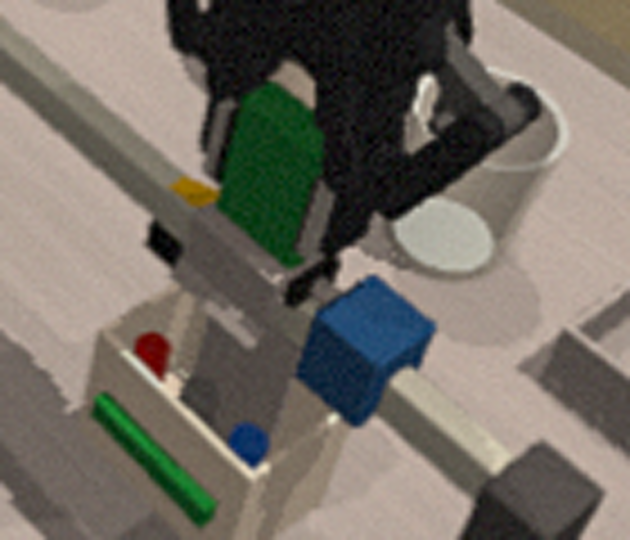

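The catch has snapped up fully: yellow shows behind the roof at (530,130) in the wrist crop and (195,192) in the side crop. I'll ease off the load, then open and retreat.

Request:
send_rows(slide=[[0,0.7,0],[0,0.8,-0.5],[0,0,0],[0,0,0]], twist=[[0,0,0],[0,0,0],[0,0,0],[0,0,0]], claw=[1,1,1,1])

```text
time_s: 18.75
position: [0.5754, -0.2083, 0.2216]
tcp_rot: [0.0, 0.0, 1.0, 0.0]
ft_force: [0.7, 4.8, 2.4]
grip_width: 0.414
```

Request:
send_rows(slide=[[0,0.7,-0.3],[0,0,0],[0,0,0],[0,0,0],[0,0,0],[0,0,0],[0,0,0],[0,0,0]], twist=[[0,0,0],[0,0,0],[0,0,0],[0,0,0],[0,0,0],[0,0,0],[0,0,0],[0,0,0]], claw=[1,1,0.5,0.4,0.2,0,0,0])

```text
time_s: 19.75
position: [0.5754, -0.2077, 0.2221]
tcp_rot: [0.0, 0.0, 1.0, -0.0]
ft_force: [-0.2, -0.4, 0.5]
grip_width: 0.999
```

```bash
python3 look.py 12
```

```text
[ 0.57534836 -0.20762434  0.22210028] [0.54871846 0.13707029 0.43630603] 19.85
```

View pics/w12.png

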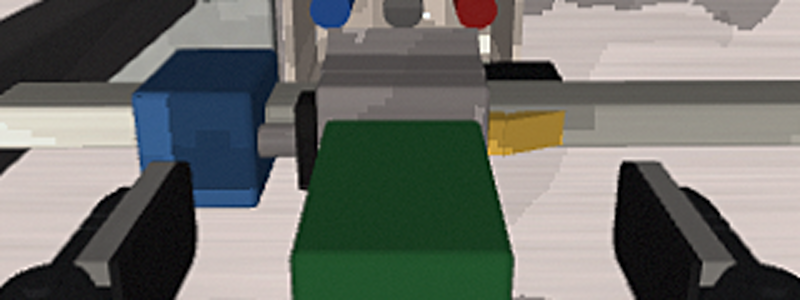

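View pics/a12.png

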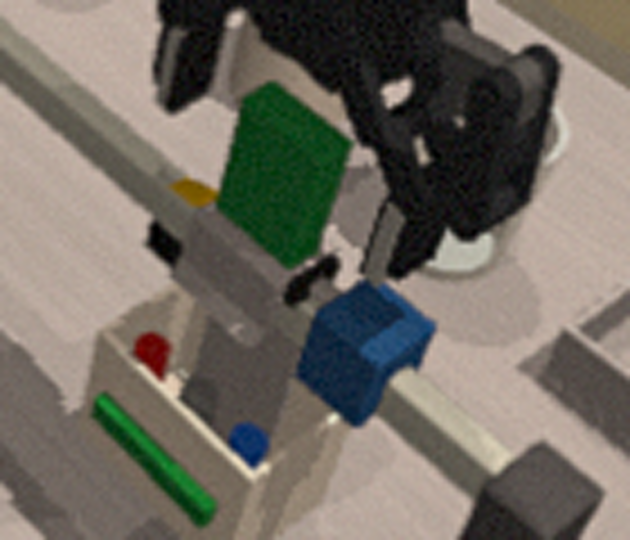

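Both fingers are clear of the handle and the force is near zero. Retreating straight up.

Request:
send_rows(slide=[[0,0,-10],[0,0,-25],[0,0,-35],[0,0,-35],[0,0,-20],[0,0,0],[0,0,0],[0,0,0]], twist=[[0,0,0],[0,0,0],[0,0,0],[0,0,0],[0,0,0],[0,0,0],[0,0,0],[0,0,0]], claw=[0,0,0,0,0,0,0,0])

```text
time_s: 20.85
position: [0.5749, -0.2075, 0.3461]
tcp_rot: [-0.001, 0.0, 1.0, 0.0]
ft_force: [-0.3, -0.6, 0.2]
grip_width: 1.0
```

```bash
python3 look.py 13; python3 - <<'E'
from plant import bot
import cv2
cv2.imwrite("pics/full.png",bot.snapshot("side")["pixels"]); cv2.imwrite("pics/wfull.png",bot.snapshot("wrist")["pixels"])
E
```

```text
[ 0.57508264 -0.20753863  0.34626295] [-0.41977089  0.18046769 -0.54189753] 20.95
```

View pics/a13.png

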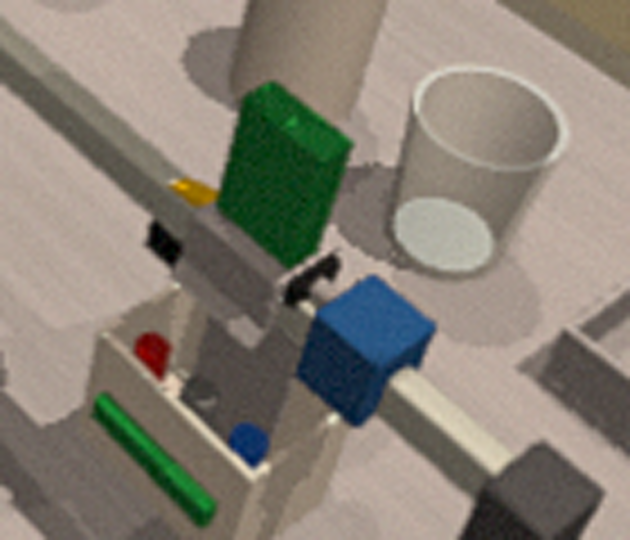

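View pics/wfull.png

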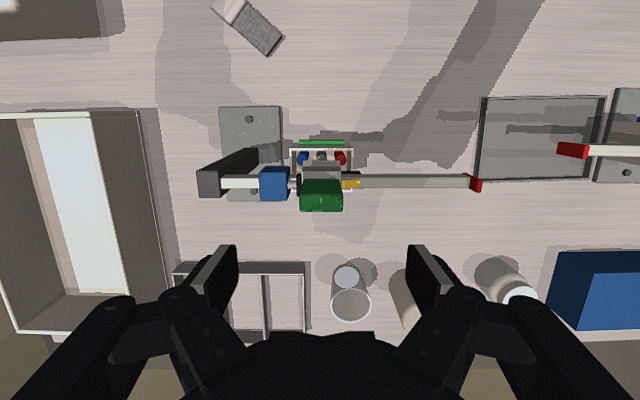

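View pics/full.png

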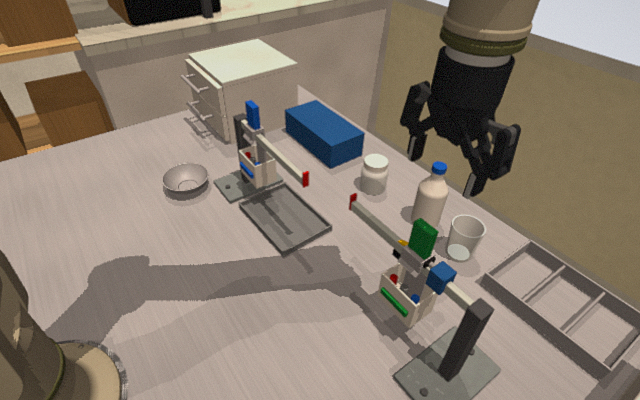

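The green carrier hangs straight against the buffer with the yellow catch up behind it at (351,183) in the wrist view. The blue handle is still at (252,115) in the side view, and the gripper is well clear.

```bash
python3 - <<'E'
from plant import bot
print(bot.sign_off())
E
```

```text
the job is handed in; nothing more can be done
None
```

The green carrier is hanging latched on the drying rail, the gripper has let go, and I handed the job in at about 21 s of the 72 s allowed; no verdict was given.

- **Transfer:** I gripped the green handle across y and lifted the carrier about 25 mm, over rail 1's stop. I carried it across the gap, shifting it 36 mm in x to line up with rail 2. I set it down about 38 mm past that rail's stop with roughly 5 N on the bar.
- **Latching:** I slid it over the catch, then pushed in 1 mm steps. The force along the bar peaked at about 10 N. From the tool position and the measured buffer face I put the buffer about 3 mm in, well short of ramming.
- **Last checks:** The pictures show the catch up right behind the roof, the carrier hanging straight, and the blue carrier where it was. The tool is about 125 mm above its release height, with near-zero force on it.
- **Not checked:** I judged the catch and the final buffer depth from pictures and tool position only, since their joint values cannot be read. No check failed, and the three cameras agreed to within about 2–3 mm.

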